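Pack the lunchbox and click its lid shut

TASK

Pack the green lunchbox: lay the orange meal box flat in its pocket first, lay the blue ice pack flat and square on top of it, and let go of both. Then swing the lid shut and press its free edge down until the catch clicks and holds it fully closed. Leave the tin, the sugar jar, the cup and the pump bottle standing where they are.

Things in the scene. Friction and masses are not known exactly. Their poses are not given: they have to be found in the camera images.
- lunchbox: green lunchbox, fixed; 156 (x) x 160 (y) x 72 high mm, walls and floor 6. Origin: centre of its underside; x points from catch to hinge (away from the robot, turned up to 0.45 rad), y along the hinge. Inside 144 (x) x 148 (y). Four corner blocks, 60 high, leave a pocket 62 wide (x), 148 long (y); between the blocks, in the middle 80 of y, all 144 of x is free for the fingers beside a part
- pocket (a point): centre of the pocket's floor, on the lunchbox's inner floor 6 mm above its underside; axes as the lunchbox
- lid_hinge (a point): middle of the lid's hinge axis: 78 mm along +x and 72 mm above the lunchbox's origin; axes as the lunchbox, the hinge axis is y
- lid (a joint): lid angle, rad: 0 closed, 1.57 upright, at most 2.2 (leaning away from the pocket). Stiff hinge (0.16 N m): stays where left. White plate 156 x 160 mm, 6 thick, lower face level with the hinge axis; a 60 mm wide tab in the middle of the free edge reaches 175 mm from the hinge, with a 25 mm skirt. It meets the spring catch at about 0.08 rad, needs about 10 N on the tab to pass, then snaps to 0 and holds
- lid_tab (a point): on the lid's outer (upper) face at the press tab of the free edge, 164 mm from the hinge axis; 78 mm above the worktop when closed; moves with the lid; its z axis is the outward normal of the lid
- meal_box: closed meal box, orange with a clear lid and white panel; 50 (x) x 134 (y) x 42 high mm, about 0.25 kg. Origin at the centre of its underside, z up. Lies flat on the worktop; in the pocket its y axis lies along the lunchbox's y, either way round
- ice_pack: blue ice pack, a flat rounded slab; 50 (x) x 134 (y) x 20 high mm, about 0.22 kg. Origin at the centre of its underside, z up. Lies flat on the worktop; goes on top of the meal box the same way round
- tea_tin: bystander: round tin, green and white, 57 mm wide, 72 mm high; origin at the centre of its underside
- glass_jar: bystander: glass sugar jar with lid, 62 mm wide, 77 mm high; origin at the centre of its underside
- espresso_cup: bystander: small blue cup with a handle, 60x90 mm, 52 mm high; origin at the centre of its underside
- pump_bottle: bystander: tall bottle with a black pump head, 64 mm wide, 215 mm high; origin at the centre of its underside
Not all that is in view belongs to the job. Of the things that look like the meal_box, take the one that is nearest to the robot's base at the start.

How it is judged:
By the outcome, as a careful person would: the job done as asked, in the order asked, and still so for the second after the job is handed in, with the robot touching nothing.
It also fails if it takes over 72 s, if anything falls off the work surface, if the arm or the gripper's body presses on something with over 40 N, if the wrist force passes 120 N, or if a joint passes its speed limit or range.

ROBOT

A 7-joint arm with a two-finger parallel gripper is mounted at the origin on a cart in front of the work surface, level with it; the furniture and walls round the work are solid. World frame = base frame: x ahead of the robot, y to its left, z up, the work surface at z = 0. Lengths are in m, angles in rad, forces in N, time in s.
With the tool pointing down it reaches from about 0.425 to 0.95 m from the base axis. Payload 4.7 kg.
Tool frame: the origin (TCP) lies on the centre line of the jaws, within the pads' length; the fingertips stand robot.nose_length ahead of it and the grasp point (between the pads) lies 8 mm behind it (robot.nose_length is the distance from the TCP to the fingertips, in m); z points along the fingers, y is the line along which they close (so a half turn about z gives the same grasp; the last joint's range is limited). The gripper opens to 85 mm and grips with 20 to 120 N. Pads are 22 mm wide; open, the fingers measure 114 mm over their backs; the gripper's body (76 mm by 85 mm) begins 54 mm behind the grasp point. The pads swing forward as they close: fully open they stand 13 mm farther back than shut.
Start: joints at [1.235, 0.469, -0.049, 1.532, 0.024, 1.141, -0.082], TCP at [0.204, -0.643, 0.242] pointing down, gripper open.
Joint ranges: [-2.59, 2.59], [-0.33, 1.99], [-1.39, 1.29], [0.1, 2.45], [-1.04, 4.18], [0.21, 1.99], [-2.66, 2.66]. Speed limits (rad/s): [2.57, 2.57, 3.14, 3.14, 3.14, 3.14, 3.14].

INTERFACE

Orientations are given as [roll, pitch, yaw] about the fixed x, y, z axes, in that order (R = Rz(yaw) Ry(pitch) Rx(roll)).
In Python, from plant import robot gives the robot as it stands. Calls block until the motion is done:
- robot.goto(position, orientation): joint-space move of the TCP to a pose.
- robot.move_straight(position, vel=0.15, attitude=None, contact_N=None): straight line of the TCP; attitude=None keeps the orientation; vel is the mean speed in m/s. With contact_N (N) it stops when the force on the tool has changed by that much, and returns True; else False.
- robot.move_joints(angles): joint-space move.
- robot.grip(opening, strength=None): opening from 0.0 (shut) to 1.0 (fully open); strength is the grip in N (None keeps the last); returns when the fingers have stopped.
- robot.sleep(seconds).
- robot.inverse_kinematics(position, orientation): joint angles nearest the present ones, or None.
- robot.sense(): the state.
- robot.grab_frame(name): name is "side" or "top"; returns a dict with "image" (384x512x3 uint8, red, green, blue), "range_z" (384x512 float32, m along the optical axis (not along the pixel's ray), 0 where there is no reading), "fx", "fy", "cx", "cy" (pixels), "R" (3x3) and "t" (3): a world point X has camera coordinates R X + t. Camera axes: x right, y down, z forward; pixel columns grow to the right and rows downward; lengths in m; the calibration is good to about 2 mm. A picture is of the moment at which its call begins.
A pose or a line that the arm cannot do raises robot.IKError and nothing moves.
- robot.close_job(): hands the job in; it is judged then, once.
The state is a dict: "t": time; "joint_pos": joint angles; "joint_velocities": joint speeds; "effort": joint torques, N m; "tcp_pos": TCP position; "tcp_rot": TCP orientation; "wrist_force": force on the tool from outside, world axes, zero at the start; "torque": the same for the moment, N m; "opening": opening from 0.0 (shut) to 1.0 (fully open); "gripper_force": force on a finger pad.
Only numpy, scipy, OpenCV 4.12 (cv2) and the standard library are available. Lean on these libraries where they do the work, as an engineer would, in place of code of your own. Each camera call takes 0.05 s, during which the arm holds its last target. There are 200 camera calls.

## Working session

There is one attempt and no reset: what is moved stays moved. The work goes in short steps, each a Python script; the robot and the scene stay as the last script left them, time stands still between calls to the robot, and variables do not carry over. Pictures are saved under pics/ and viewed, at most 10 in all, crops included, and the job is handed in when it is done.

```bash
ls; mkdir -p pics; python3 - <<'E'
from plant import robot
import numpy as np,cv2
print(robot.sense(), robot.nose_length)
ims=[]
for n in ("top","side"):
    f=robot.grab_frame(n); np.savez(f"{n}0.npz",**f); print(n,f["fx"],f["cx"],f["cy"],f["R"],f["t"])
    cv2.imwrite(f"pics/{n}0.png",cv2.resize(f["image"][:,:,::-1],(800,600)))
E
```

```text
pics
{'t': 0.0, 'joint_pos': array([ 1.2350838 ,  0.46944365, -0.04862668,  1.53369356,  0.02411874,
        1.14097311, -0.0822773 ]), 'joint_velocities': array([ 2.29449054e-03, -5.70256843e-05, -6.85345449e-04, -1.60650730e-03,
       -8.37789752e-04,  2.50951075e-03,  2.71183026e-04]), 'effort': array([-1.57921604e-04, -5.10311329e+01, -4.63452889e-02, -2.37713867e+01,
        1.07089404e-02,  7.51498214e-03,  7.45000307e-06]), 'tcp_pos': array([ 0.20372134, -0.64294004,  0.24126016]), 'tcp_rot': array([-3.13966287e+00,  7.25877939e-05,  3.06903068e-01]), 'wrist_force': array([-0.67698001, -0.08353438, -0.28603787]), 'torque': array([-0.06475269,  0.05074723,  0.00662489]), 'gripper_force': 0.0, 'opening': 0.9961654806313712} 0.011
top 407.13610722044956 259.9606596979127 184.3432962859093 [[ 0.00544856 -0.99995189  0.00815639]
 [-0.98332281 -0.00684036 -0.18174008]
 [ 0.18178713 -0.00703014 -0.98331278]] [0.00246954 0.58865936 1.19873967]
side 413.2190569857841 253.75320296976676 193.41505226273594 [[ 0.99992229 -0.00818729 -0.0094008 ]
 [-0.01222041 -0.49474111 -0.86895448]
 [ 0.00246342  0.86900184 -0.49480272]] [-0.57501273  0.0611711   1.35069809]
```

View pics/top0.png

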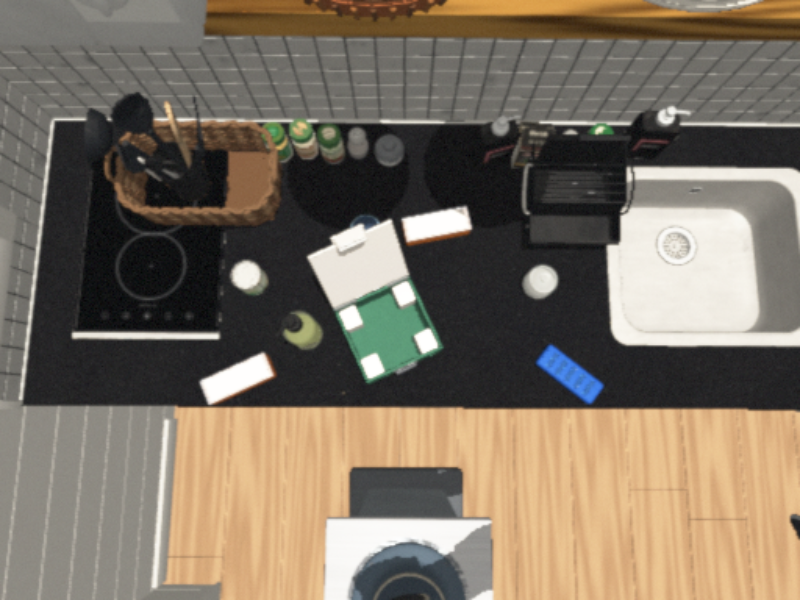

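View pics/side0.png

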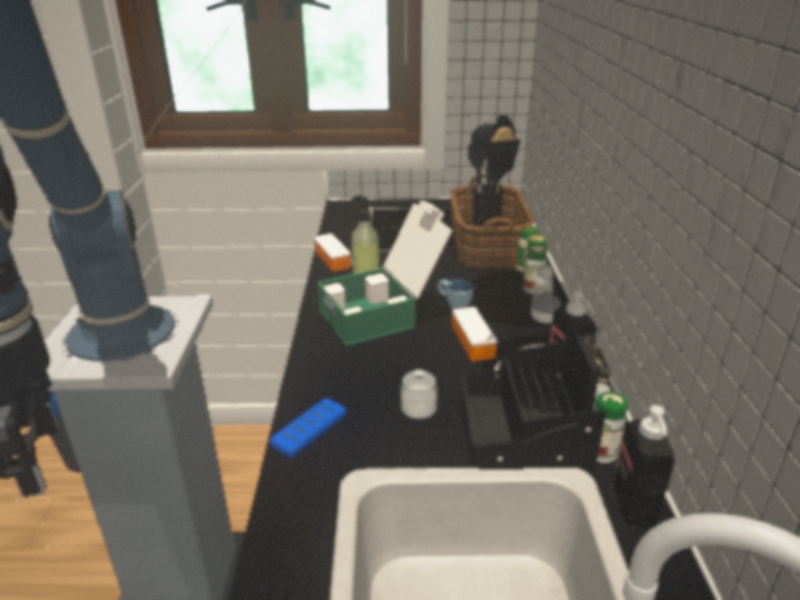

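The top view shows the lunchbox at about (388,330), with its open lid at (358,262). The two orange boxes are at (237,378) and (437,225), and the ice pack is at (570,374). The bottle at (302,330) is close to the lunchbox. Next I'll measure these in world coordinates.

```bash
cat > h.py <<'E'
import numpy as np,cv2
def cloud(f):
    z=f["range_z"].astype(float); v,u=np.mgrid[:z.shape[0],:z.shape[1]]
    c=np.stack([(u-f["cx"])/f["fx"]*z,(v-f["cy"])/f["fy"]*z,z],-1)
    P=(c-f["t"])@f["R"]      # R^T (c-t)
    P[z==0]=np.nan
    return P
def rect(P):
    (c,s,a)=cv2.minAreaRect((P[:,:2]*1000).astype(np.float32))
    if s[0]<s[1]: s=s[::-1]; a+=90      # a = direction of long side
    return np.round(c,1),np.round(s,1),round((a+90)%180-90,1)
def seg(f,P,hue,zr,box,smin=100):
    h=cv2.cvtColor(f["image"],cv2.COLOR_RGB2HSV)
    m=(h[...,0]>=hue[0])&(h[...,0]<=hue[1])&(h[...,1]>=smin)
    return m&inz(P,zr,box)
def inz(P,zr,box):
    return (P[...,2]>zr[0])&(P[...,2]<zr[1])&(P[...,0]>box[0])&(P[...,0]<box[1])&(P[...,1]>box[2])&(P[...,1]<box[3])
E
cat > m.py <<'E'
import numpy as np; from h import *
f=dict(np.load("top0.npz")); P=cloud(f)
def at(u,v): return np.round(P[int(v/1.5625),int(u/1.5625)],3)
for n,p in dict(boxL=(237,378),boxR=(437,225),ice=(570,374),lunch=(388,330),tab=(350,237),tin=(248,278),jar=(540,282),bottle=(302,330),cup=(365,222),counter=(480,320),edge=(480,400)).items(): print(n,at(*p))
def near(u,v,r): 
    p=at(u,v); return [p[0]-r,p[0]+r,p[1]-r,p[1]+r]
for n,p in dict(boxL=(237,378),boxR=(437,225)).items():
    Q=P[inz(P,(.03,.055),near(*p,.1))]; print(n,len(Q),np.median(Q[:,2]),rect(Q))
Q=P[seg(f,P,(100,125),(.008,.035),near(570,374,.1))]; print("ice",len(Q),np.median(Q[:,2]),rect(Q))
m=seg(f,P,(60,90),(.06,.085),near(388,330,.14)); Q=P[m]; print("lunch",len(Q),np.median(Q[:,2]),rect(Q))
Q=P[inz(P,(.05,.062+.01),near(388,330,.1))]; 
# corner blocks: white at z~.066
h=cv2.cvtColor(f["image"],cv2.COLOR_RGB2HSV)
m=(inz(P,(.055,.08),near(388,330,.13))&(h[...,1]<50)&(h[...,2]>150)).astype(np.uint8)
n,l,s,c=cv2.connectedComponentsWithStats(m)
for i in range(1,n):
    if s[i,4]>20: print(s[i,4],np.median(P[l==i],0).round(4), ((P[l==i].min(0)+P[l==i].max(0))/2).round(4))
Q=P[inz(P,(.09,.3),near(358,262,.14))&(h[...,1]<60)&(h[...,2]>130)]
c=Q.mean(0);_,_,V=np.linalg.svd(Q-c);print("lid",len(Q),c,V[2],Q[:,2].max())
E
python3 m.py
```

```text
boxL [0.415 0.335 0.039]
boxR [ 0.722 -0.054  0.039]
ice [ 0.425 -0.316  0.023]
lunch [0.512 0.043 0.006]
tab [0.645 0.104 0.233]
tin [0.606 0.316 0.07 ]
jar [ 0.602 -0.254  0.067]
bottle [0.495 0.196 0.137]
cup [0.733 0.094 0.019]
counter [ 0.536 -0.145 -0.001]
edge [ 0.373 -0.141  0.006]
boxL 754 0.041426676092339326 (array([411.9, 336.2]), array([135.4,  50.1]), -65.1)
boxR 666 0.041268952419786176 (array([724.9, -52.3]), array([133.6,  52.2]), -78.7)
ice 711 0.019851935650187592 (array([ 425.3, -317. ]), array([134.1,  50.6]), 52.1)
lunch 104 0.0706523108614003 (array([505.2,  42.1]), array([159.7, 151.7]), -64.7)
131 [0.5787 0.0818 0.0763] [0.5811 0.0768 0.074 ]
158 [0.5791 0.0121 0.0596] [0.5778 0.0121 0.0655]
143 [0.5292 0.1175 0.06  ] [0.5292 0.1152 0.0606]
163 [ 0.4845 -0.0308  0.0596] [ 0.4842 -0.032   0.0653]
154 [0.4359 0.0722 0.0599] [0.4357 0.0726 0.0657]
lid 1945 [0.62066666 0.09642833 0.15961354] [-0.81005379 -0.38773653  0.43985594] 0.24164344079933184
```

Measurements agree with the given sizes:

| Item | Position | Orientation |
|---|---|---|
| Left box (nearest, 0.53 m against 0.73 m) | (.412, .336) | short axis 25° |
| Ice pack | (.425, -.317) | short axis -38° |
| Lunchbox, from its blocks | (.506, .042) | yaw 25° |
| Lid | about 2.03 rad | – |

Next is a reachability check, then the first grasp.

```bash
cat >> h.py <<'E'
PI=np.pi
C=np.array([.506,.042]); YAW=np.radians(25.0)
BOX=np.array([.4119,.3362]); ICE=np.array([.4253,-.317])
def down(deg): return [PI,0,np.radians(deg)]
def W(x,y,z):  # lunchbox frame -> world
    c,s=np.cos(YAW),np.sin(YAW); return [C[0]+c*x-s*y,C[1]+s*x+c*y,z]
def st(robot,tag=""):
    s=robot.sense(); print(tag,"t%.1f"%s["t"],s["tcp_pos"].round(3),"F",s["wrist_force"].round(1),"op%.3f gf%.1f"%(s["opening"],s["gripper_force"]))
E
python3 - <<'E'
from plant import robot
from h import *
for n,p,ys in [("box",[*BOX,.022],(115,-65)),("boxhi",[*BOX,.34],(115,-65)),("pk",W(0,0,.34),(115,-65)),("pklo",W(0,0,.028),(115,-65)),("ice",[*ICE,.013],(52,-128)),
  ("tab",W(-.086,0,.085),(25,-155,115,-65)),("behind",W(.21,0,.22),(25,-155,115,-65)),("bhi",W(.21,0,.36),(25,-155,115,-65))]:
    for y in ys:
        q=robot.inverse_kinematics(p,down(y)); print(n,np.round(p,3),y,None if q is None else np.round(q,2))
E
```

```text
box [0.412 0.336 0.022] 115 [ 0.06  0.92 -1.19  2.    1.05  1.02 -1.22]
box [0.412 0.336 0.022] -65 [ 0.06  0.92 -1.19  2.    1.05  1.02  1.92]
boxhi [0.412 0.336 0.34 ] 115 [ 0.15  0.36 -1.17  1.69  0.34  1.32 -0.65]
boxhi [0.412 0.336 0.34 ] -65 [ 0.15  0.36 -1.17  1.69  0.34  1.32  2.49]
pk [0.506 0.042 0.34 ] 115 [ 0.62  0.22 -0.92  1.75  0.18  1.26  0.1 ]
pk [0.506 0.042 0.34 ] -65 [-1.21  0.21  1.24  1.83 -0.21  1.25 -2.61]
pklo [0.506 0.042 0.028] 115 [ 0.29  0.57 -0.58  2.08  0.52  0.64 -0.21]
pklo [0.506 0.042 0.028] -65 [-0.83  0.7   0.91  2.14 -0.86  0.73 -2.05]
ice [ 0.425 -0.317  0.013] 52 [ 0.76  0.57 -0.25  2.04  0.26  0.56 -0.34]
ice [ 0.425 -0.317  0.013] -128 [ 1.39  0.94 -1.19  2.01  1.08  1.02  2.12]
tab [0.428 0.006 0.085] 25 [ 0.41  0.37 -0.61  2.22  0.35  0.65 -1.59]
tab [0.428 0.006 0.085] -155 [ 0.82  0.59 -1.17  2.2   0.76  0.85  1.16]
tab [0.428 0.006 0.085] 115 [ 0.58  0.43 -0.84  2.21  0.5   0.7  -0.16]
tab [0.428 0.006 0.085] -65 [-0.85  0.43  0.92  2.28 -0.57  0.67 -2.22]
behind [0.696 0.131 0.22 ] 25 [ 0.2   0.65 -0.72  1.44  0.44  1.22 -1.7 ]
behind [0.696 0.131 0.22 ] -155 [ 0.41  0.83 -1.18  1.43  0.77  1.39  1.22]
behind [0.696 0.131 0.22 ] 115 [ 0.25  0.67 -0.82  1.44  0.5   1.25 -0.18]
behind [0.696 0.131 0.22 ] -65 [-0.87  0.78  1.11  1.51 -0.71  1.3  -2.39]
bhi [0.696 0.131 0.36 ] 25 [ 0.24  0.59 -0.85  1.24  0.43  1.49 -1.68]
bhi [0.696 0.131 0.36 ] -155 [ 0.37  0.71 -1.18  1.23  0.65  1.59  1.32]
bhi [0.696 0.131 0.36 ] 115 [ 0.25  0.59 -0.87  1.24  0.44  1.5  -0.12]
bhi [0.696 0.131 0.36 ] -65 [-0.85  0.66  1.11  1.32 -0.58  1.51 -2.5 ]
```

```bash
python3 - <<'E'
from plant import robot
from h import *
robot.goto(W(0,0,.36),down(115)); st(robot,"pk")
robot.goto([*BOX,.34],down(115)); st(robot,"boxhi")
robot.move_straight([*BOX,.09],vel=.25); st(robot)
c=robot.move_straight([*BOX,.022],vel=.08,contact_N=6); st(robot,"down %s"%c)
if not c:
    robot.grip(0.0,strength=45); st(robot,"grip")
    robot.move_straight([*BOX,.10],vel=.15); st(robot,"lift")
    f=robot.grab_frame("side"); cv2.imwrite("pics/s1.png",cv2.resize(f["image"][80:240,180:340,::-1],(600,600)))
E
```

```text
pk t2.8 [0.506 0.041 0.36 ] F [-0.2 -0.5 -0.4] op1.000 gf0.0
boxhi t4.0 [0.413 0.335 0.34 ] F [ 0.9  0.  -0.7] op0.997 gf0.0
 t5.1 [0.413 0.337 0.091] F [0.1 0.3 0.3] op0.996 gf0.0
down False t6.1 [0.412 0.337 0.022] F [-0.2  0.1  0.7] op1.000 gf0.0
grip t6.5 [0.413 0.337 0.023] F [ 0.6 -1.6  3.8] op0.576 gf48.1
lift t7.2 [0.411 0.335 0.099] F [-0.1  0.1 -2.8] op0.576 gf47.3
```

View pics/s1.png

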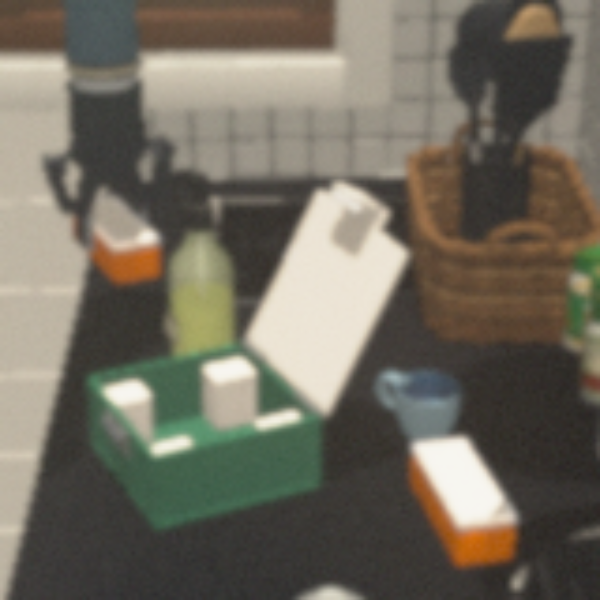

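The box is held level: in the crop it hangs at about (125,250) under the gripper. Now I'll place it.

```bash
python3 - <<'E'
from plant import robot
from h import *
robot.move_straight([*BOX,.34],vel=.3)
robot.goto(W(0,0,.34),down(115)); st(robot,"above")
robot.move_straight(W(0,0,.11),vel=.25); st(robot)
c=robot.move_straight(W(0,0,.029),vel=.06,contact_N=6); st(robot,"down %s"%c)
s=robot.sense()
if s["tcp_pos"][2]<.036:
    robot.grip(.85); st(robot,"open")
    robot.move_straight(W(0,0,.34),vel=.3)
    robot.goto([ICE[0],ICE[1],.2],down(52)); st(robot,"ice")
    f=robot.grab_frame("top"); np.savez("top1.npz",**f); P=cloud(f)
    Q=P[inz(P,(.04,.056),[C[0]-.09,C[0]+.09,C[1]-.09,C[1]+.09])]
    print(len(Q),np.median(Q[:,2]),rect(Q))
    cv2.imwrite("pics/t1.png",cv2.resize(f["image"][140:260,180:310,::-1],(650,600)))
E
```

```text
above t9.4 [0.506 0.044 0.34 ] F [-0.4  0.9 -3.1] op0.581 gf47.3
 t10.4 [0.507 0.043 0.111] F [-0.3  0.  -1.9] op0.574 gf47.3
down False t11.9 [0.506 0.042 0.029] F [-0.3 -0.5 -3.2] op0.578 gf47.2
open t12.3 [0.506 0.042 0.029] F [0.4 0.2 1.4] op0.845 gf0.0
ice t14.9 [ 0.427 -0.316  0.201] F [-0.7  0.1 -0.1] op0.850 gf0.0
826 0.04794511379983687 (array([501.1,  39.9]), array([159.2, 148.5]), 25.3)
```

The box is seated: its top measures 47.9 mm against the expected 48. Next is the ice pack.

```bash
python3 - <<'E'
from plant import robot
from h import *
robot.grip(.72)
robot.move_straight([*ICE,.06],vel=.2)
c=robot.move_straight([*ICE,.013],vel=.04,contact_N=4); st(robot,"down %s"%c)
z=robot.sense()["tcp_pos"][2]
if c: robot.move_straight([*ICE,z+.003],vel=.04)
robot.grip(0.0,strength=45); st(robot,"grip")
robot.move_straight([*ICE,.15],vel=.15); st(robot,"lift")
f=robot.grab_frame("side"); cv2.imwrite("pics/s2.png",cv2.resize(f["image"][170:330,140:300,::-1],(600,600)))
E
```

```text
down False t17.4 [ 0.425 -0.317  0.013] F [ 1.3 -0.1 -0.8] op0.721 gf0.0
grip t17.7 [ 0.426 -0.317  0.014] F [0.6 0.  5.1] op0.573 gf47.9
lift t18.8 [ 0.424 -0.317  0.149] F [ 0.2 -0.1 -2.4] op0.573 gf47.2
```

View pics/s2.png

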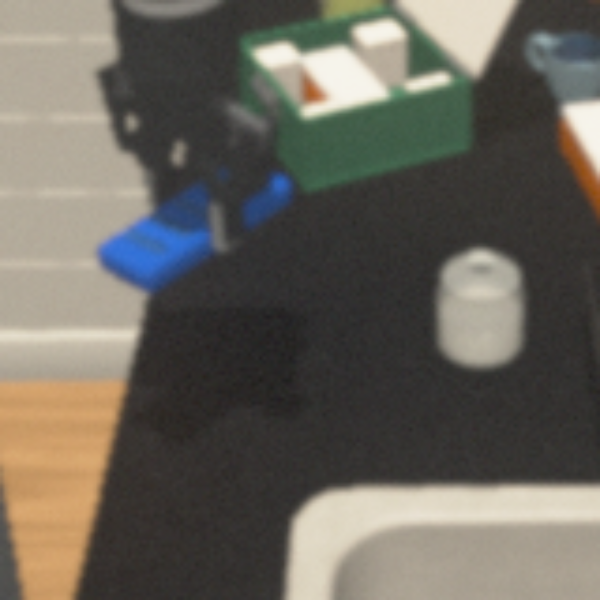

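View pics/t1.png

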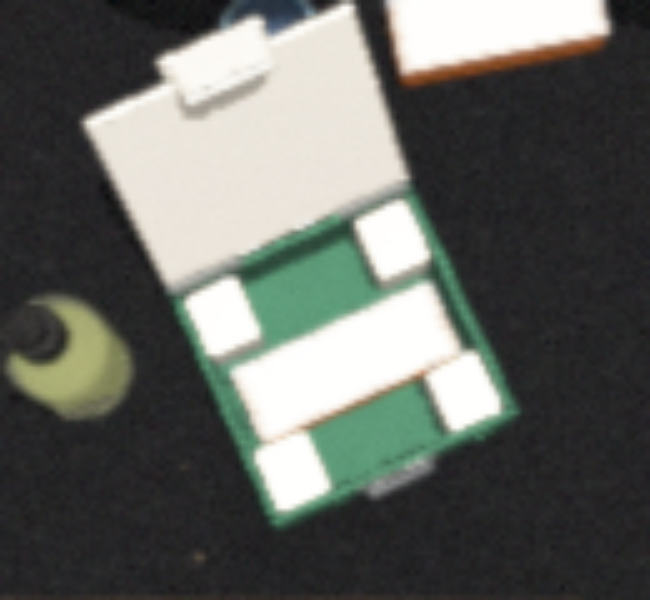

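The meal box lies square in its pocket, at about (345,360) in the top crop. The ice pack hangs level in the jaws, at (200,235) in the side crop. I'll place the pack now.

```bash
python3 - <<'E'
from plant import robot
from h import *
robot.goto(W(0,0,.25),down(115)); st(robot,"above")
robot.move_straight(W(0,0,.12),vel=.2)
c=robot.move_straight(W(0,0,.0605),vel=.05,contact_N=5); st(robot,"down %s"%c)
if robot.sense()["tcp_pos"][2]<.068:
    robot.grip(.85); st(robot,"open")
    robot.move_straight(W(0,0,.30),vel=.3)
    robot.grip(0.0)
    robot.goto(W(.21,0,.36),down(25)); st(robot,"behind")
    f=robot.grab_frame("top"); P=cloud(f)
    Q=P[seg(f,P,(100,125),(.05,.08),[C[0]-.09,C[0]+.09,C[1]-.09,C[1]+.09])]
    print(len(Q),Q[:,2].min(),np.median(Q[:,2]),Q[:,2].max(),rect(Q))
    cv2.imwrite("pics/t2.png",cv2.resize(f["image"][120:260,180:310,::-1],(557,600)))
    f=robot.grab_frame("side"); cv2.imwrite("pics/s3.png",cv2.resize(f["image"][80:240,180:340,::-1],(600,600)))
E
```

```text
above t20.2 [0.506 0.04  0.249] F [ 0.5 -0.1 -2.5] op0.570 gf47.2
down True t22.1 [0.506 0.042 0.062] F [-0.7 -1.1  4.5] op0.576 gf48.0
open t22.5 [0.505 0.042 0.061] F [-0.8  0.9  0.1] op0.850 gf0.0
behind t25.5 [0.696 0.13  0.36 ] F [ 0.2  0.3 -0.7] op0.003 gf0.0
329 0.05619856378572043 0.0673022365941708 0.07433043360443563 (array([486.9,  75.5]), array([60.5, 49.5]), -63.1)
```

View pics/s3.png

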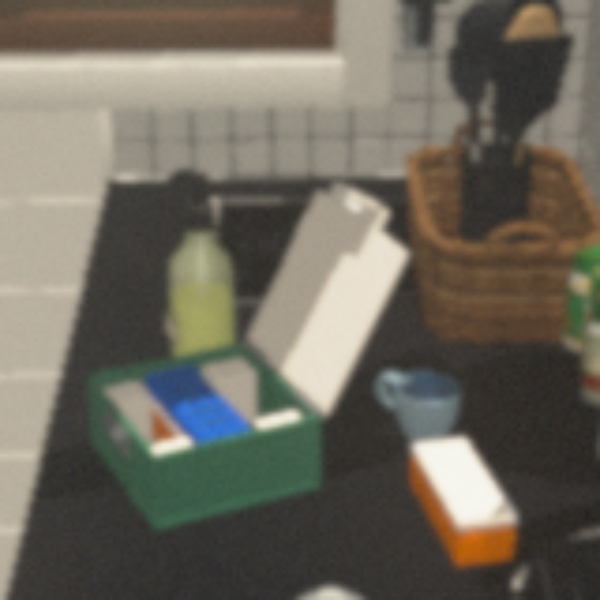

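The pack lies flat on top of the meal box: its top measures 67 mm against the expected 68, and it shows at (200,405) in the crop. Now the lid.

```bash
cat > lid.py <<'E'
from plant import robot
from h import *
def wp(th):
    r=np.interp(th,[.15,1.2],[.164,.150])
    x=.078-r*np.cos(th)+(.006+.011)*np.sin(th); z=.072+r*np.sin(th)+.006*np.cos(th)+.011
    return W(x,0,z)
pts=[W(.21,0,.222),W(.12,0,.222)]+[wp(t) for t in (1.5,1.25,1.0,.8,.6,.45,.3,.17)]
assert all(robot.inverse_kinematics(p,down(25)) is not None for p in pts)
robot.move_straight(pts[0],vel=.2); st(robot,"behind")
for p in pts[1:]:
    c=robot.move_straight(p,vel=.12,contact_N=15); st(robot,str(c))
    if c: break
f=robot.grab_frame("side"); cv2.imwrite("pics/s4.png",cv2.resize(f["image"][80:240,180:340,::-1],(600,600)))
E
python3 lid.py
```

```text
behind t26.4 [0.697 0.131 0.223] F [ 0.1 -0.5 -0.2] op0.002 gf0.0
False t27.3 [0.615 0.093 0.222] F [-0.2 -0.3  0.3] op0.002 gf0.0
False t27.8 [0.583 0.078 0.233] F [ 0.2 -0.9  1. ] op-0.002 gf0.0
False t28.2 [0.549 0.062 0.227] F [ 0.1 -0.   0.9] op-0.001 gf0.0
False t28.7 [0.516 0.046 0.215] F [-0.1  0.   0.2] op0.003 gf0.0
False t29.1 [0.49  0.035 0.199] F [ 0.2 -0.2  0.1] op-0.001 gf0.0
False t29.6 [0.468 0.024 0.178] F [ 0.5  0.5 -0.4] op-0.004 gf0.0
False t29.9 [0.453 0.017 0.158] F [ 0.4 -0.3  0.4] op-0.001 gf0.0
False t30.3 [0.441 0.012 0.137] F [-0.7  0.4  0.2] op-0.002 gf0.0
False t30.6 [0.433 0.008 0.117] F [-0.5  0.9  0.7] op0.002 gf0.0
```

View pics/s4.png

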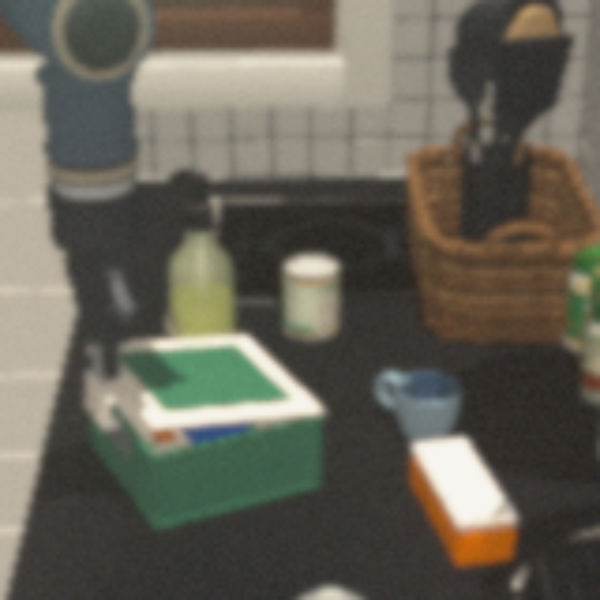

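The lid has followed down to about 0.17 rad, with the fingertips on the tab at (100,370). Next I'll press it shut.

```bash
python3 - <<'E'
from plant import robot
from h import *
for z in (.102,.097,.093,.090,.088,.086,.084):
    robot.move_straight(W(-.086,0,z),vel=.04); st(robot,"z%.3f"%z)
    if robot.sense()["wrist_force"][2]>28: break
robot.sleep(.3); st(robot)
robot.move_straight(W(-.086,0,.25),vel=.2)
robot.goto([.42,-.2,.35],down(25)); robot.sleep(.3); st(robot,"away")
f=robot.grab_frame("top"); P=cloud(f); h=cv2.cvtColor(f["image"],cv2.COLOR_RGB2HSV)
Q=P[inz(P,(.065,.11),[C[0]-.12,C[0]+.12,C[1]-.1,C[1]+.1])&(h[...,2]>60)]
cen=Q.mean(0);_,_,V=np.linalg.svd(Q-cen,full_matrices=False);n=V[2]*np.sign(V[2][2]);print("lid",len(Q),cen.round(4),n.round(4),rect(Q))
cv2.imwrite("pics/t5.png",cv2.resize(f["image"][:,:,::-1],(800,600)))
f=robot.grab_frame("side"); cv2.imwrite("pics/s5.png",cv2.resize(f["image"][80:240,180:340,::-1],(600,600)))
E
```

```text
z0.102 t31.2 [0.429 0.006 0.102] F [ 0.9 -0.2  3. ] op0.002 gf1.9
z0.097 t31.5 [0.428 0.006 0.097] F [-0.3 -0.7  1.1] op0.001 gf0.2
z0.093 t31.7 [0.428 0.006 0.093] F [0.3 0.  0.1] op-0.000 gf0.0
z0.090 t32.0 [0.428 0.006 0.09 ] F [-0.  -0.6 -0.1] op-0.002 gf0.0
z0.088 t32.2 [0.428 0.006 0.089] F [-2.1  0.4 10. ] op-0.004 gf4.9
z0.086 t32.5 [0.428 0.006 0.088] F [-8.2 -1.4 28.8] op-0.007 gf13.9
 t32.8 [0.428 0.006 0.088] F [-7.3 -1.1 28.3] op-0.003 gf13.8
away t35.0 [ 0.42  -0.199  0.35 ] F [ 0.5 -0.1 -0.1] op-0.002 gf0.0
lid 2940 [0.5032 0.0416 0.0783] [8.e-04 2.e-03 1.e+00] (array([500.9,  39.9]), array([179.8, 160.1]), 25.2)
```

View pics/s5.png

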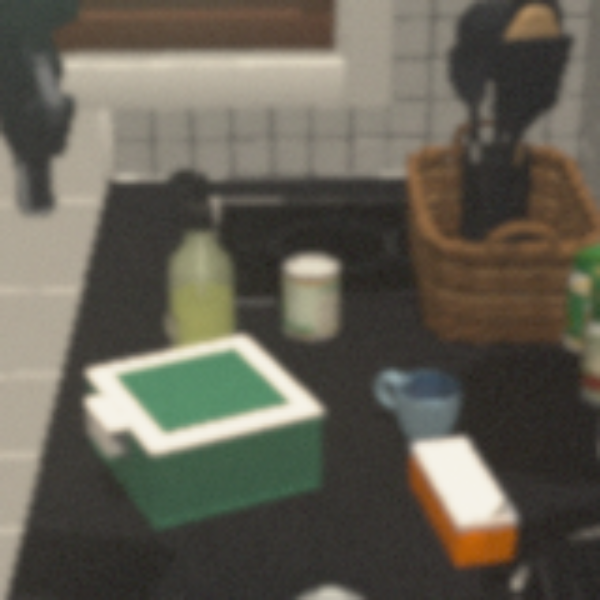

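View pics/t5.png

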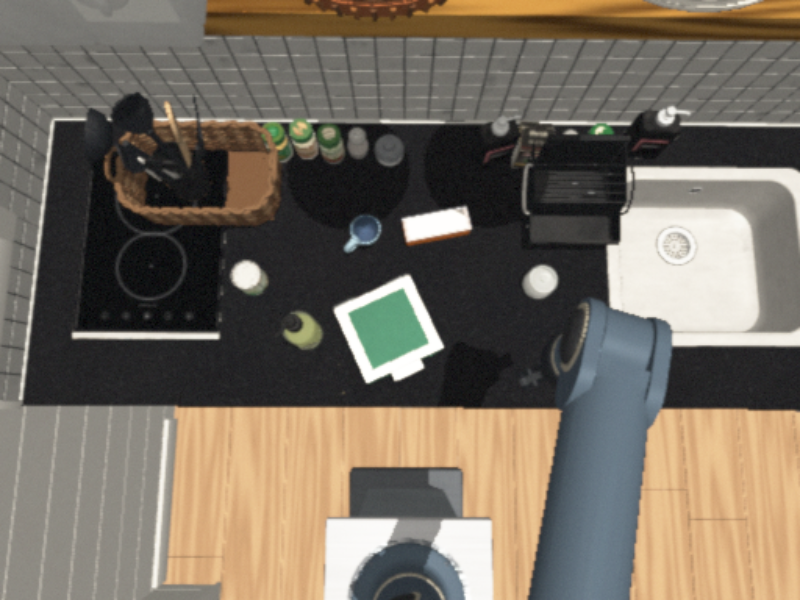

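The lid is level at 78 mm, which matches fully closed and held by the catch. The tin (248,278), jar (540,282), cup (363,230) and bottle (302,330) stand where they were, and the arm is clear.

```bash
python3 -c "
from plant import robot
print(robot.close_job())"
```

```text
the job is handed in; nothing more can be done
None
```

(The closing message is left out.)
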